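Load a sample into the penetration tester and start the test

ROBOT

A 6-joint arm with a two-finger parallel gripper is mounted at the origin on the work surface. World frame = base frame: x ahead of the robot, y to its left, z up, the work surface at z = 0. Lengths are in m, angles in rad, forces in N, time in s.
With the tool pointing down it reaches from about 0.425 to 0.95 m from the base axis. Payload 3.5 kg.
Tool frame: the origin (TCP) lies at the very end of the fingers, on their centre line; the grasp point (between the pads) lies 19 mm behind it (ctrl.pinch_z is the distance from the TCP to the grasp point, in m); z points along the fingers, y is the line along which they close (so a half turn about z gives the same grasp; the last joint's range is limited). The gripper opens to 85 mm and grips with 20 to 120 N. Pads are 22 mm wide; open, the fingers measure 114 mm over their backs; the gripper's body (76 mm by 85 mm) begins 54 mm behind the grasp point. The pads swing forward as they close: fully open they stand 13 mm farther back than shut.
Start: joints at [-1.49, 0.286, 1.577, -0, 1.279, -0.15], TCP at [0.154, -0.657, 0.231] pointing down, gripper open.
Joint ranges: [-2.77, 2.77], [-0.9, 2.22], [0.21, 2.48], [-1.53, 4.67], [0.24, 2.81], [-2.84, 2.84]. Speed limits (rad/s): [2.79, 2.79, 3.14, 3.14, 3.14, 3.14].

INTERFACE

Orientations are given as a unit quaternion [x, y, z, w].
In Python, from plant import ctrl gives the robot as it stands. The module is installed in compiled form; this text tells all that it offers.
- The arm moves only by the shell command python3 -m crank 'ROWS' [OPENING] [FORCE]. ROWS is JSON, a list of rows, each a list of 6 numbers: the shift along the tool's x, y, z in cm, then the turn, a rotation vector about the tool's x, y, z in rad. In form: [[tx, ty, tz, rx, ry, rz], ...]. A call has 1 to 10 rows; each row is the pose to reach, as a shift and turn from the pose commanded when the call began, along the tool's axes at that moment; what a row does not reach only later rows make up. A row lasts 1/10 s, in which the tool goes at most 50 mm and 8.59 degrees, less where a joint would pass 70% of its speed; a pose out of reach is approached as far as the arm can. A call with a gripper value outside its range is refused whole. OPENING is the opening, from 0 (shut) to 1 (fully open), set as the call begins (- or left out, the last holds). The fingers move at their own pace and stop on an object; FORCE is the grip in N (left out, the last holds). Time passes only in rows, so rows that repeat a pose let the fingers close. It gives the time, the measured TCP pose, the force, the opening and the grip force at its end, in the units of the state.
- ctrl.get_state(): the state, without advancing time (a new reading comes with each control period).
- ctrl.read_camera(name): name is "scene" or "top"; returns (picture, depth): 480x640x3 uint8, blue, green, red; 480x640 float32, m along the optical axis (not along the pixel's ray), 0 where there is no reading.
- ctrl.camera_info(name): a dict with "K" (3x3 intrinsics, pixels), "origin" and "orientation" of the camera in the world. Camera axes: x right, y down, z forward; pixel columns grow to the right and rows downward; lengths in m; the calibration is good to about 2 mm. A picture is of the moment at which its call begins. camera_info takes no time and is no camera call.
- ctrl.sign_off(): hands the job in; it is judged then, once.
The state is a dict: "time": time; "qpos": joint angles; "dq": joint speeds; "joint_efforts": joint torques, N m; "eef_pos": TCP position; "tcp_rot": TCP orientation; "contact_force": force on the tool from outside, world axes, zero at the start; "wrist_torque": the same for the moment, N m; "opening": opening from 0.0 (shut) to 1.0 (fully open); "finger_force": force on a finger pad.
Only numpy, scipy, OpenCV 4.12 (cv2) and the standard library are available. Lean on these libraries where they do the work, as an engineer would, in place of code of your own. Each camera call takes 0.05 s, during which the arm holds its last target. There are 200 camera calls.

TASK

Stand the smaller sample tin flat in the nest of the tester's carriage and press the hinged cover down over it until it snaps shut. Then push the carriage along its slide until it clicks home under the needle, and only then press and release the start button, the large one on the control box. Leave the other things on the bench and the two small buttons alone, and keep the tin upright.

Things in the scene. Friction and masses are not known exactly. Their poses are not given: they have to be found in the camera images.
- small_tin: the smaller of two aluminium sample tins: solid upright disc with black top, 55 diameter, 35 high, about 150 g. Origin: centre of its underside, z up
- machine: fixed penetration tester: blue base 220 (x) by 350 (y, -195 to +155) by 55 high; a carriage rides on it along y. At its -y end a steel column carries a blue head and dial (y -180 to -48, x -45 to +5, z 178 to 307); the needle ends 135 above the bench at x -20, y -60. Origin on the bench, x points away from the robot, z up, yaw varies
- nest (a point): centre of the nest floor on the carriage, 73 above the bench; machine axes. Round it stands a ring of bore 61, 10 high, into which the small tin drops. On the carriage, from this point: cover hinge cheeks at x +65 up to z +44, latch post at x -68 to -52 (y within 20) up to z +34, push plate at y +96 to +104
- carriage (a joint): carriage travel along the machine's -y, m: 0 = loading end (starts at 0 to 0.02), 0.110 = end stop under the needle. From 0.097 a sprung ball resists (about 7 N in all; 1.5 N of it is sliding friction); it is over the ball at 0.104, then drawn to 0.110 and held
- push_face (a point): middle of the outer (+y) face of the push plate on the carriage, an upright aluminium plate 50 wide (x), 8 thick (y), 45 high; this point is 12 below its top edge and 106 above the bench. Push it towards the machine's -y
- cover (a joint): angle of the steel cover hinged on the carriage at the machine's +x side of the nest, rad: 0 = shut, level over the tin; about 2 = thrown back, leaning away from the robot (starts 1.75 to 2.0). Stiff hinge, stays where left. At about 0.09 a sprung ball stops it; about 6 N at the free edge snaps it past 0.04 to 0, where it is held
- cover_hinge (a point): middle of the cover's hinge axis, which runs along the machine's y, 65 in +x from the nest centre and 40 above the nest floor; thrown back, the cover stands up to 115 above it: carry the tin clear of it
- cover_tab (a point): point on top of the cover, 108 from the hinge axis, 7 short of its free edge, in the middle of its width: press here. The cover is a plate 115 long, 56 wide, 5 thick, with a 16 mm needle hole in the middle; shut, its top is 116 above the bench
- console: control box, white, fixed to the bench, 150 (x) by 220 (y) by 46 high with three black push buttons in a row on top. Origin: on the bench under its centre, yaw varies
- start_button_top (a point): top centre of the start button, the largest of the three (34 diameter) at the end nearest the tester (box y -65); pressed straight down
- start_button (a joint): start button travel, m: 0 = up, 0.006 = fully down (5 N); springs back
- small_button0 (a joint): small button (16 diameter) at the box's y +15, m down; leave it
- small_button1 (a joint): small button (16 diameter) at the box's y +70, m down; leave it
- large_tin: a wider, taller aluminium sample tin, 70 diameter, 48 high; it does not fit the nest; leave it. Origin: centre of its underside
- dish: open glass dish, 74 diameter, 50 high; leave it. Origin: centre of its underside
- weight_a: brass weight, 44 diameter, 36 high; leave it. Origin: centre of underside
- weight_b: smaller brass weight, 34 diameter, 30 high; leave it. Origin: centre of underside
- spatula: spatula lying on the bench; leave it
- screwdriver: screwdriver lying on the bench; leave it
- steel_bowl: open steel bowl, 110 across the rim, 40 high; leave it. Origin: centre of its underside
There are look-alikes about, which are no part of the job. What is shaped like the small_tin but purple or red is not meant.

How it is judged:
By the outcome, as a careful person would: the job done as asked, in the order asked, and still so for the second after the job is handed in, with the robot touching nothing.
It also fails if it takes over 67 s, if anything falls off the work surface, if the arm or the gripper's body presses on something with over 40 N, if the wrist force passes 120 N, or if a joint passes its speed limit or range.

## Working session

There is one attempt and no reset: what is moved stays moved. The work goes in short steps, Python scripts to look and compute and a shell command to move; the robot and the scene stay as the last step left them, time stands still between calls to the robot, and variables do not carry over. Pictures are saved under pics/ and viewed, at most 10 in all, crops included, and the job is handed in when it is done.

```bash
mkdir -p pics
cat > h.py <<'E'
import numpy as np, cv2
from plant import ctrl
from scipy.spatial.transform import Rotation as R
def cam(n):
    i=ctrl.camera_info(n); o=i["orientation"]; o=np.array(o)
    M=R.from_quat(o).as_matrix() if o.size==4 else o.reshape(3,3)
    return np.array(i["K"]).reshape(3,3),np.array(i["origin"]),M
def cloud(n,d):
    K,o,M=cam(n); v,u=np.mgrid[0:480,0:640]
    p=np.stack([(u-K[0,2])/K[0,0]*d,(v-K[1,2])/K[1,1]*d,d],-1)
    P=p@M.T+o; P[d==0]=np.nan; return P
def proj(n,p):
    K,o,M=cam(n); q=(np.atleast_2d(p)-o)@M; q=q@K.T; return q[:,:2]/q[:,2:]
E
python3 - <<'E'
from h import *
print(ctrl.get_state(), ctrl.pinch_z)
for n in("scene","top"):
    b,d=ctrl.read_camera(n); cv2.imwrite(f"pics/{n}0.png",b); np.savez(f"{n}0.npz",b=b,d=d); print(n,ctrl.camera_info(n))
E
```

```text
{'time': 0.0, 'qpos': array([-1.48997740e+00,  2.87201091e-01,  1.57816840e+00,  2.25430724e-05,
        1.27860587e+00, -1.50005266e-01]), 'dq': array([-1.21949319e-03,  8.73468816e-05, -4.66714102e-04,  3.38138513e-04,
        7.62595391e-05, -6.56704876e-04]), 'joint_efforts': array([-3.11686663e-04, -4.05982769e+01, -2.92626071e+01, -2.24801865e-04,
        5.90662676e-03, -1.10125765e-06]), 'eef_pos': array([ 0.15440369, -0.65643106,  0.22992822]), 'tcp_rot': array([ 9.93347084e-01,  1.15152734e-01,  5.19879988e-05, -1.19026932e-03]), 'contact_force': array([0.51378289, 0.24175491, 0.89070536]), 'wrist_torque': array([-0.01875672, -0.0183676 , -0.0018393 ]), 'finger_force': 0.0, 'opening': 0.9998279544847862} 0.0187
scene {'K': array([[496.85372809,   0.        , 323.57772615],
       [  0.        , 496.85372809, 234.6153371 ],
       [  0.        ,   0.        ,   1.        ]]), 'origin': array([ 1.32523374, -0.41027748,  0.70129429]), 'orientation': array([ 0.77375458,  0.4044289 , -0.22434434, -0.43290961])}
top {'K': array([[558.39945561,   0.        , 316.87324733],
       [  0.        , 558.39945561, 251.49679495],
       [  0.        ,   0.        ,   1.        ]]), 'origin': array([0.34559006, 0.12533178, 1.26430274]), 'orientation': array([-0.70320871,  0.70669863, -0.0499664 ,  0.0598157 ])}
```

View pics/scene0.png

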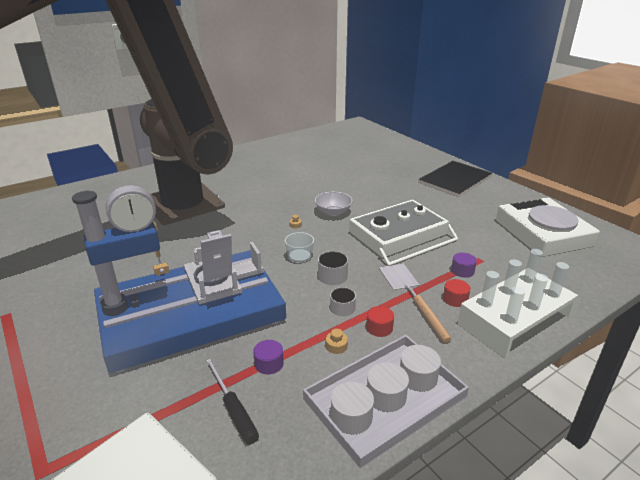

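View pics/top0.png

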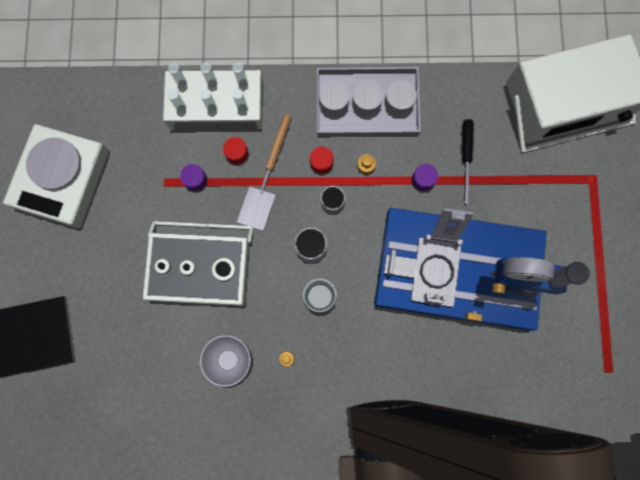

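Scene view: the aluminium, black-topped discs are at scene (343,301) / top (333,198) and scene (333,267) / top (311,243). The purple and red discs are decoys, and the three in the tray have grey tops. The first one is smaller, so it should be small_tin. I'll check its size and confirm with a crop.

Run:
```python
from h import *
S=np.load("scene0.npz");T=np.load("top0.npz")
PS=cloud("scene",S["d"]);PT=cloud("top",T["d"])
np.set_printoptions(precision=4,suppress=True)
def top(P,c,r,zlo,zhi):
    m=(P[...,2]>zlo)&(P[...,2]<zhi)&(np.hypot(P[...,0]-c[0],P[...,1]-c[1])<r)
    q=P[m].astype(np.float32); (x,y),rr=cv2.minEnclosingCircle(q[:,:2]); return np.array([x,y,np.median(q[:,2]),rr]),len(q)
for nm,u,v in(("small",333,198),("large",311,243),("button",223,268)):
    c=PT[v,u]; print(nm,c)
    for k,P in(("top",PT),("scene",PS)):
        print(k,top(P,c,.045 if nm!="button" else .022,c[2]-.004,c[2]+.006))
# machine
P=PT; m=(P[...,2]>.045)&(P[...,2]<.062)
g=np.zeros((480,640),bool); g[190:350,360:560]=1
hsv=cv2.cvtColor(T["b"],cv2.COLOR_BGR2HSV)
q=P[m&g&(hsv[...,1]>120)]; r=cv2.minAreaRect((q[:,:2]*1000).astype(np.float32)); print("base",r,np.median(q[:,2]))
m=(P[...,2]>.035)&(P[...,2]<.05); g[:]=0; g[220:315,130:260]=1
q=P[m&g];r=cv2.minAreaRect((q[:,:2]*1000).astype(np.float32)); print("console",r,np.median(q[:,2]))
for u,v in((436,271),(399,263),(452,225),(460,215),(434,297),(223,268),(187,267),(162,266)): print(u,v,PT[v,u])
big=np.hstack([cv2.resize(T["b"][170:320,280:480],None,fx=2,fy=2,interpolation=2),cv2.resize(S["b"][220:370,180:380],None,fx=2,fy=2,interpolation=2)])
cv2.imwrite("pics/crop1.png",big)
```

```text
small [0.6606 0.1052 0.0345]Traceback (most recent call last):
  File "<stdin>", line 11, in <module>
  File "<stdin>", line 7, in top
cv2.error: OpenCV(4.12.0) /io/opencv/modules/imgproc/src/shapedescr.cpp:201: error: (-215:Assertion failed) count >= 0 && (depth == CV_32F || depth == CV_32S) in function 'minEnclosingCircle'
```

```bash
cat > m.py <<'E'
from h import *
S=np.load("scene0.npz");T=np.load("top0.npz")
PS=cloud("scene",S["d"]);PT=cloud("top",T["d"])
np.set_printoptions(precision=4,suppress=True)
def top(P,c,r,zlo,zhi):
    m=(P[...,2]>zlo)&(P[...,2]<zhi)&(np.hypot(P[...,0]-c[0],P[...,1]-c[1])<r)
    q=P[m].astype(np.float32)
    if len(q)<5: return "none",len(q)
    (x,y),rr=cv2.minEnclosingCircle(np.ascontiguousarray(q[:,:2])); return np.array([x,y,np.median(q[:,2]),rr]),len(q)
for nm,u,v in(("small",333,198),("large",311,243),("button",223,268)):
    c=PT[v,u]; print(nm,c)
    for k,P in(("top",PT),("scene",PS)):
        print(k,top(P,c,.045 if nm!="button" else .022,c[2]-.006,c[2]+.006))
P=PT; m=(P[...,2]>.045)&(P[...,2]<.062)
g=np.zeros((480,640),bool); g[190:350,360:560]=1
hsv=cv2.cvtColor(T["b"],cv2.COLOR_BGR2HSV)
q=P[m&g&(hsv[...,1]>120)]; r=cv2.minAreaRect(np.ascontiguousarray(q[:,:2]*1000).astype(np.float32)); print("base",r,np.median(q[:,2]))
m=(P[...,2]>.035)&(P[...,2]<.05); g[:]=0; g[220:315,130:260]=1
q=P[m&g];r=cv2.minAreaRect(np.ascontiguousarray(q[:,:2]*1000).astype(np.float32)); print("console",r,np.median(q[:,2]))
for u,v in((436,271),(390,263),(452,225),(460,215),(434,297),(223,268),(187,267),(162,266)): print(u,v,PT[v,u])
big=np.hstack([cv2.resize(T["b"][170:320,280:480],None,fx=2,fy=2,interpolation=2),cv2.resize(S["b"][220:370,180:380],None,fx=2,fy=2,interpolation=2)])
cv2.imwrite("pics/crop1.png",big)
E
python3 m.py
```

```text
small [0.6606 0.1052 0.0345]
top (array([0.6617, 0.1074, 0.0358, 0.0282]), 457)
scene (array([0.6629, 0.1038, 0.0346, 0.0303]), 370)
large [0.5546 0.1548 0.0521]
top (array([0.5554, 0.1574, 0.049 , 0.0352]), 678)
scene (array([0.558 , 0.1536, 0.0478, 0.0371]), 351)
button [0.4979 0.3446 0.07  ]
top (array([0.4951, 0.3473, 0.0683, 0.0192]), 185)
scene (array([0.5008, 0.3447, 0.0667, 0.0184]), 70)
base ((498.33465576171875, -172.68011474609375), (350.55523681640625, 220.01173400878906), 80.81784057617188) 0.05473156900855414
console ((501.37847900390625, 412.658203125), (230.01026916503906, 150.6869659423828), 86.84505462646484) 0.046582897967537784
436 271 [ 0.4881 -0.1127  0.0761]
390 263 [ 0.5    -0.0099  0.1195]
452 225 [ 0.5686 -0.1288  0.1711]
460 215 [ 0.5772 -0.1326  0.2234]
434 297 [ 0.4304 -0.1005  0.1067]
223 268 [0.4979 0.3446 0.07  ]
187 267 [0.5012 0.4241 0.0645]
162 266 [0.5032 0.4776 0.0684]
```

View pics/crop1.png

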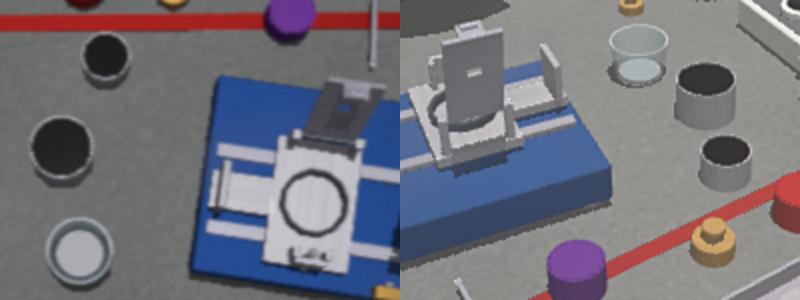

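The crop confirms small_tin at top (333,198) / scene (343,301): radius about 28 mm, top at 35 mm, aluminium with a black top. The other black-topped one has radius 35 mm and stands 48 mm high, so it's large_tin. Next I'll refine the nest, cover and push plate and work out the first move.

```bash
cat >> h.py <<'E'
np.set_printoptions(precision=4,suppress=True)
YAW=np.radians(80.82-90)
def rel(p,yaw=YAW):
    s=ctrl.get_state(); Rt=R.from_quat(s["tcp_rot"])
    c,sn=np.cos(yaw),np.sin(yaw)
    Rg=R.from_matrix(np.array([[c,sn,0],[sn,-c,0],[0,0,-1.]]))
    return np.round(Rt.inv().apply(np.array(p)-s["eef_pos"])*100,2), np.round((Rt.inv()*Rg).as_rotvec(),3)
O=np.array([.5015,-.153]);X=np.array([np.cos(YAW),np.sin(YAW)]);Y=np.array([-X[1],X[0]])
def W(x,y,z): return np.r_[O+x*X+y*Y,z]
def Mf(P): q=P[...,:2]-O; return np.stack([q@X,q@Y,P[...,2]],-1)
E
python3 - <<'E'
from h import *
for n in("scene","top"):
    D=np.load(n+"0.npz"); P=cloud(n,D["d"]); M=Mf(P); x,y,z=M[...,0],M[...,1],M[...,2]
    m=(P[...,2]<.01)&(abs(x)<.4)&(abs(y)<.4); print(n,"bench z",np.median(P[...,2][m]))
    hsv=cv2.cvtColor(D["b"],cv2.COLOR_BGR2HSV)
    b=(abs(z-.055)<.006)&(hsv[...,1]>120)&(abs(x)<.13)&(abs(y+.02)<.2); q=(M[b][:,:2]*1000).astype(np.float32)
    print("base",cv2.minAreaRect(np.ascontiguousarray(q)))
    r=(abs(z-.083)<.004)&(abs(x+.02)<.045)&(y>-.02)&(y<.09); q=M[r]; 
    if len(q)>5: print("ring",len(q),cv2.minEnclosingCircle(np.ascontiguousarray(q[:,:2]*1000).astype(np.float32)))
    r=(z>.09)&(z<.122)&(abs(x+.02)<.035)&(y>.1)&(y<.17); q=M[r]; print("plate",len(q),np.percentile(q,[2,50,98],axis=0) if len(q) else"")
    r=(z>.13)&(z<.26)&(x>.03)&(x<.12)&(y>0)&(y<.08); q=M[r]; print("cover",len(q),np.percentile(q,[2,50,98],axis=0),"slope",np.polyfit(q[:,2],q[:,0],1))
    r=(z>.095)&(z<.112)&(x>-.095)&(x<-.06)&(y>0)&(y<.08); q=M[r]; print("post",len(q),np.percentile(q,[2,50,98],axis=0) if len(q) else"")
print(rel([.6623,.1056,.15]))
E
```

```text
scene bench z -0.0007102837473991208
base ((4.558021545410156, -22.912338256835938), (346.401611328125, 217.92381286621094), 89.25724792480469)
ring 102 ((-16.768918991088867, 33.808162689208984), 36.9799919128418)
plate 141 [[-0.0415  0.1299  0.0911]
 [-0.0092  0.1317  0.1088]
 [ 0.008   0.1378  0.1185]]
cover 1117 [[0.0547 0.0069 0.132 ]
 [0.0703 0.0339 0.1868]
 [0.0822 0.0619 0.2276]] slope [0.2472 0.0239]
post 48 [[-0.0867  0.0149  0.0961]
 [-0.0808  0.0215  0.1035]
 [-0.069   0.0306  0.1072]]
top bench z 2.834133782070314e-05
base ((0.01486968994140625, -19.914566040039062), (350.5183410644531, 220.01171875), 89.99783325195312)
ring 239 ((-19.771638870239258, 33.59592056274414), 40.33732986450195)
plate 120 [[-0.0445  0.1336  0.0918]
 [-0.0196  0.1388  0.1162]
 [ 0.0035  0.1418  0.1213]]
cover 785 [[0.0488 0.0104 0.1322]
 [0.0638 0.039  0.1839]
 [0.0799 0.0652 0.2301]] slope [0.2506 0.0175]
post 110 [[-0.0884  0.0185  0.0964]
 [-0.0822  0.0388  0.1063]
 [-0.0722  0.0576  0.111 ]]
(array([ 66.87, -62.55,   8.16]), array([-0.002,  0.   ,  0.391]))
```

```bash
sed -i 's/^O=.*;X=/O=np.array([.5034,-.1548]);X=/' h.py
python3 -m crank '[[0,0,-5,0,0,0.1],[0,0,-10,0,0,0.2],[0,0,-15,0,0,0.3],[0,0,-17,0,0,0.391],[3.5,-3.3,-17,0,0,0.391],[7,-6.6,-17,0,0,0.391],[10.5,-9.8,-17,0,0,0.391],[14,-13.1,-17,0,0,0.391],[17.5,-16.4,-17,0,0,0.391],[21,-19.7,-17,0,0,0.391]]' 1 40
python3 -c "
from h import *
print(rel([.6623,.1056,.15]))"
```

```text
time: 1.1
eef_pos: [0.3144, -0.4153, 0.4007]
tcp_rot: [0.997, -0.08, -0.0, -0.0]
contact_force: [1.3, -0.7, 0.6]
opening: 1.0
finger_force: 0.0
(array([ 26.02, -56.97,  25.1 ]), array([-0.001,  0.   , -0.   ]))
```

```bash
python3 -m crank '[[2,-4.4,0,0,0,0],[4,-8.8,0,0,0,0],[6,-13.2,0,0,0,0],[8,-17.6,0,0,0,0],[10,-22,0,0,0,0],[12,-26.4,0,0,0,0],[14,-30.8,0,0,0,0],[16,-35.2,0,0,0,0],[18,-39.6,0,0,0,0],[20,-44,0,0,0,0]]'
python3 -c "
from h import *
print(rel([.6623,.1056,.10]))"
```

```text
time: 2.1
eef_pos: [0.582, -0.0128, 0.4008]
tcp_rot: [0.997, -0.08, -0.0, 0.0]
contact_force: [0.2, -0.5, -0.0]
opening: 1.004
finger_force: 0.0
(array([  6.06, -12.97,  30.08]), array([0.   , 0.001, 0.   ]))
```

```bash
python3 -m crank '[[2,-4.3,0,0,0,0],[4,-8.6,2,0,0,0],[6.06,-12.97,5,0,0,0],[6.06,-12.97,10,0,0,0],[6.06,-12.97,15,0,0,0],[6.06,-12.97,20,0,0,0],[6.06,-12.97,25,0,0,0],[6.06,-12.97,29,0,0,0],[6.06,-12.97,30.1,0,0,0],[6.06,-12.97,30.1,0,0,0]]'
python3 - <<'E'
from h import *
s=ctrl.get_state(); p=s["eef_pos"]; print(p)
out=[]
for n in("scene","top"):
    b,d=ctrl.read_camera(n)
    for q,c in((p,(0,0,255)),([.6623,.1056,.035],(0,255,0)),(p*[1,1,0]+[0,0,.035],(255,0,0))):
        u=proj(n,q)[0]; cv2.drawMarker(b,tuple(int(round(t)) for t in u),c,cv2.MARKER_CROSS,6,1)
    u=proj(n,[.6623,.1056,.06])[0].astype(int); w=b[max(u[1]-75,0):u[1]+75,u[0]-75:u[0]+75]; out.append(cv2.resize(w,(400,400),interpolation=2))
cv2.imwrite("pics/pre.png",np.hstack(out))
E
```

```text
time: 3.1
eef_pos: [0.6602, 0.1035, 0.0976]
tcp_rot: [0.997, -0.08, -0.003, 0.0]
contact_force: [-0.9, -0.9, 1.4]
opening: 0.999
finger_force: 0.0
[0.6602 0.1035 0.0976]
```

View pics/pre.png

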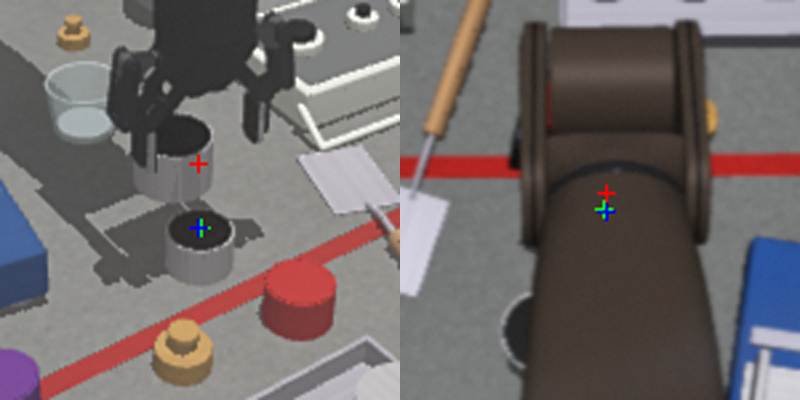

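Scene half: the tin top is at crop (200,229), right on my marker, and the open fingers straddle it symmetrically. I'll descend and close.

```bash
python3 -c "
from h import *
print(rel([.6623,.1056,.012]))"
python3 -m crank '[[0.1,-0.1,2,0,0,0],[0.1,-0.1,5,0,0,0],[0.1,-0.1,8,0,0,0],[0.1,-0.1,8.7,0,0,0],[0.1,-0.1,8.7,0,0,0]]'
python3 -m crank '[[0,0,0,0,0,0],[0,0,0,0,0,0],[0,0,0,0,0,0],[0,0,0,0,0,0],[0,0,0,0,0,0],[0,0,0,0,0,0],[0,0,0,0,0,0]]' 0 35
```

```text
(array([-0.21, -0.17,  9.1 ]), array([-0.001, -0.004, -0.   ]))
time: 3.7
eef_pos: [0.664, 0.1044, 0.0147]
tcp_rot: [0.997, -0.08, 0.001, -0.0]
contact_force: [-0.5, 0.1, 0.0]
opening: 0.996
finger_force: 0.0
time: 4.4
eef_pos: [0.6652, 0.1043, 0.0165]
tcp_rot: [0.997, -0.08, 0.002, -0.0]
contact_force: [-1.1, 0.0, 6.0]
opening: 0.629
finger_force: 37.7
```

```bash
python3 -m crank '[[0,0,-1,0,0,0],[0,0,-3,0,0,0],[0,0,-7,0,0,0],[0,0,-12,0,0,0],[0,0,-17,0,0,0],[0,0,-22,0,0,0],[0,0,-27,0,0,0],[0,0,-29,0,0,0]]'
python3 - <<'E'
from h import *
s=ctrl.get_state(); print(s["eef_pos"],s["finger_force"],s["contact_force"]); print(W(-.02,.0378,.30),rel(W(-.02,.0378,.30)))
E
```

```text
time: 5.2
eef_pos: [0.6645, 0.1046, 0.3112]
tcp_rot: [0.997, -0.08, 0.005, -0.0]
contact_force: [0.9, -0.1, -0.9]
opening: 0.627
finger_force: 37.7
[0.6645 0.1046 0.3112] 37.68463432788849 [ 0.9245 -0.0804 -0.9361]
[ 0.4897 -0.1143  0.3   ] (array([-13.78,  24.4 ,   0.94]), array([-0.002, -0.01 ,  0.   ]))
```

```bash
python3 -m crank '[[-2,3.6,0,0,0,0],[-4.2,7.4,0,0,0,0],[-6.6,11.6,0,0,0,0],[-9,16,0,0,0,0],[-11.4,20.2,0.9,0,0,0],[-13.2,23.4,0.9,0,0,0],[-13.8,24.4,0.9,0,0,0],[-13.8,24.4,4,0,0,0],[-13.8,24.4,8,0,0,0],[-13.8,24.4,10.5,0,0,0]]'
python3 -m crank '[[0,0,3,0,0,0],[0,0,5,0,0,0],[0,0,6,0,0,0],[0,0,6,0,0,0],[0,0,6,0,0,0]]'
python3 - <<'E'
from h import *
s=ctrl.get_state(); print(s["eef_pos"],s["tcp_rot"],Mf(s["eef_pos"])); print(rel(W(-.02,.0378,.12)))
b,d=ctrl.read_camera("scene"); np.savez("s1.npz",b=b,d=d)
p=s["eef_pos"]
for q,c in((p,(0,0,255)),(W(-.02,.0378,.083),(0,255,0)),(W(-.02,.0378,.135),(255,0,0))):
    u=proj("scene",q)[0]; cv2.drawMarker(b,tuple(int(round(t)) for t in u),c,cv2.MARKER_CROSS,5,1)
cv2.imwrite("pics/nest1.png",cv2.resize(b[170:340,90:300],None,fx=3.5,fy=3.5,interpolation=2))
E
```

```text
time: 6.2
eef_pos: [0.4867, -0.1135, 0.1957]
tcp_rot: [0.997, -0.08, -0.001, -0.001]
contact_force: [0.5, 0.9, -2.8]
opening: 0.628
finger_force: 37.8
time: 6.7
eef_pos: [0.4887, -0.1145, 0.1394]
tcp_rot: [0.997, -0.08, 0.001, 0.0]
contact_force: [-0.2, -0.5, -1.3]
opening: 0.625
finger_force: 37.8
[ 0.4887 -0.1145  0.1394] [ 0.9968 -0.0798  0.0008  0.0002] [-0.0209  0.0374  0.1394]
(array([ 0.09, -0.04,  1.94]), array([ 0.   , -0.002,  0.   ]))
```

View pics/nest1.png

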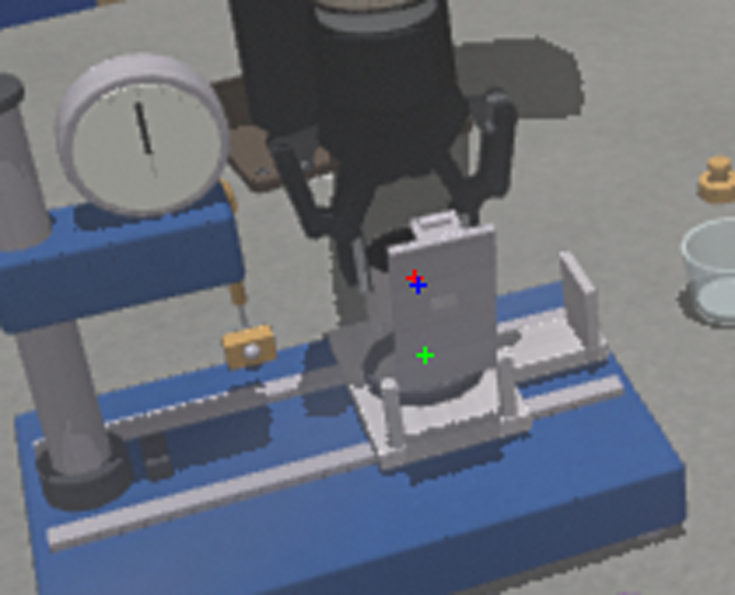

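The tin hangs over the nest, partly hidden by the cover. Its left flank shows at crop x≈365 and the ring is below around (425,355). I'll fit its flank numerically to check how it sits in the hand.

Run:
```python
from h import *
from scipy.optimize import least_squares
K,o,_=cam("scene"); cm=Mf(o)
def fit(P,zl,zh,r,c0,tol=.012,front=True):
    M=Mf(P); q=M[(M[...,2]>zl)&(M[...,2]<zh)&(np.hypot(M[...,0]-c0[0],M[...,1]-c0[1])<r+tol)&(np.hypot(M[...,0]-c0[0],M[...,1]-c0[1])>r-tol)]
    s=least_squares(lambda c:np.hypot(q[:,0]-c[0],q[:,1]-c[1])-r,c0,loss="soft_l1",f_scale=.001)
    return s.x*1000,len(q),np.sqrt(np.mean(s.fun**2))*1000,np.percentile(q,[5,95],axis=0)*1000
S0=np.load("scene0.npz");S1=np.load("s1.npz")
P1=cloud("scene",S1["d"])
print("tin",fit(P1,.132,.158,.0275,[-.0177,.0363]))
P0=cloud("scene",S0["d"]); print("ref tin on bench"); t=Mf(np.array([.6623,.1056,0]))
print(t*1000,fit(P0,.006,.03,.0275,t[:2]))
T0=cloud("top",np.load("top0.npz")["d"]);M=Mf(T0)
q=M[(M[...,2]>.0795)&(M[...,2]<.086)&(np.hypot(M[...,0]+.022,M[...,1]-.0393)<.042)]
# fit both centre and radius
s=least_squares(lambda c:np.hypot(q[:,0]-c[0],q[:,1]-c[1])-c[2],[-.022,.039,.033],loss="soft_l1",f_scale=.001);print("ring top-cam",s.x*1000,len(q))
print(fit(T0,.028,.04,.0275,t[:2]))
```

```text
tin (array([-16.9277,  39.5318]), 161, np.float64(5.547687432955614), array([[-42.3881,   2.685 , 133.9525],
       [  1.2575,  46.7441, 157.7836]]))
ref tin on bench
[115.3215 282.4152   0.    ] (array([115.5011, 281.1556]), 229, np.float64(1.0956965397471021), array([[115.6275, 253.6379,   6.9409],
       [143.6901, 297.2997,  28.9091]]))
ring top-cam [-22.1141  39.4759  33.386 ] 209
(array([115.0931, 282.9863]), 315, np.float64(6.277013451953862), array([[ 90.131 , 260.5357,  31.1826],
       [137.696 , 307.5778,  38.9316]]))
```

```bash
python3 -m crank '[[0.05,0,1.5,0,0,0],[0.05,0,3,0,0,0],[0.05,0,3.6,0,0,0],[0.05,0,3.9,0,0,0],[0.05,0,4.2,0,0,0],[0.05,0,4.4,0,0,0]]'
python3 -m crank '[[0,0,0.2,0,0,0],[0,0,0.4,0,0,0],[0,0,0.4,0,0,0]]'
```

```text
time: 7.35
eef_pos: [0.489, -0.1148, 0.095]
tcp_rot: [0.997, -0.08, 0.001, 0.0]
contact_force: [0.3, 0.9, -1.6]
opening: 0.624
finger_force: 37.8
time: 7.65
eef_pos: [0.4884, -0.1145, 0.0902]
tcp_rot: [0.997, -0.08, -0.0, -0.0]
contact_force: [0.3, -0.6, -2.4]
opening: 0.63
finger_force: 37.8
```

```bash
python3 -m crank '[[0,0,0.1,0,0,0],[0,0,0.15,0,0,0],[0,0,0.15,0,0,0]]'
python3 -m crank '[[0,0,0.1,0,0,0],[0,0,0.15,0,0,0],[0,0,0.15,0,0,0]]'
```

```text
time: 7.95
eef_pos: [0.4885, -0.1146, 0.0894]
tcp_rot: [0.997, -0.08, -0.0, 0.0]
contact_force: [-2.0, 0.9, 3.4]
opening: 0.631
finger_force: 38.3
time: 8.25
eef_pos: [0.4886, -0.1146, 0.0893]
tcp_rot: [0.997, -0.08, -0.001, -0.0]
contact_force: [-5.7, 1.1, 10.6]
opening: 0.629
finger_force: 39.1
```

```bash
python3 -m crank '[[0,0,-0.2,0,0,0],[0,0,-0.2,0,0,0]]'
python3 -m crank '[[0,0,0,0,0,0],[0,0,0,0,0,0],[0,0,0,0,0,0],[0,0,-1,0,0,0],[0,0,-2.5,0,0,0],[0,0,-6,0,0,0],[0,0,-11,0,0,0],[0,0,-16,0,0,0],[0,0,-21,0,0,0],[0,0,-25,0,0,0]]' 0.85
python3 - <<'E'
from h import *
print(ctrl.get_state()["eef_pos"],rel(W(.20,.0378,.26)))
out=[]
for n in("scene","top"):
    b,d=ctrl.read_camera(n); P=cloud(n,d); M=Mf(P)
    q=M[(M[...,2]>.102)&(M[...,2]<.113)&(np.hypot(M[...,0]+.02,M[...,1]-.0378)<.033)&(M[...,0]>-.05)]; print(n,len(q),np.median(q,axis=0) if len(q) else '', np.percentile(q,[5,95],axis=0) if len(q) else '')
    u=proj(n,W(0,.0378,.1))[0].astype(int); out.append(cv2.resize(b[u[1]-70:u[1]+70,u[0]-70:u[0]+70],(400,400),interpolation=2))
cv2.imwrite("pics/placed.png",np.hstack(out))
E
```

```text
time: 8.45
eef_pos: [0.4887, -0.1147, 0.0894]
tcp_rot: [0.997, -0.08, 0.001, 0.0]
contact_force: [-0.2, -1.4, 3.0]
opening: 0.635
finger_force: 38.3
time: 9.45
eef_pos: [0.4886, -0.1146, 0.3439]
tcp_rot: [0.997, -0.08, 0.002, 0.001]
contact_force: [0.4, -0.0, -0.5]
opening: 0.851
finger_force: 0.0
[ 0.4886 -0.1146  0.3439] (array([22.06, -0.05,  8.49]), array([ 0.001, -0.005,  0.   ]))
scene 77 [-0.0294  0.0179  0.1073] [[-0.0428  0.0108  0.1055]
 [-0.0091  0.0573  0.109 ]]
top 424 [-0.0226  0.0451  0.1085] [[-0.0456  0.0275  0.1047]
 [-0.0017  0.0636  0.1115]]
```

View pics/placed.png

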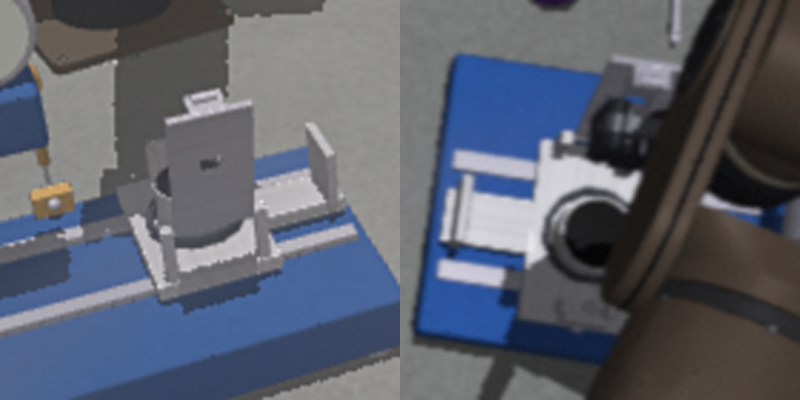

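Tin seated flat in the nest: the top camera puts its top at z 0.108 = 0.073 + 0.035 at crop (597,232), and the cover still leans back. Now I'll close the fingers and go in behind the cover.

```bash
python3 -m crank '[[4,0,0,0,0,0],[8,0,0,0,0,0],[12,0,0,0,0,0],[15.1,0,0,0,0,0],[15.1,0,2,0,0,0],[15.1,0,6,0,0,0],[15.1,0,10,0,0,0],[15.1,0,13,0,0,0],[15.1,0,13.9,0,0,0],[15.1,0,13.9,0,0,0]]' 0 40
python3 -m crank '[[-1,0,0,0,0,0],[-2,0,0,0,0,0],[-3,0,0,0,0,0],[-4,0,0,0,0,0],[-5,0,0,0,0,0]]'
python3 -c "
from h import *
print(Mf(ctrl.get_state()['eef_pos']))"
```

```text
time: 10.55
eef_pos: [0.6365, -0.1382, 0.1985]
tcp_rot: [0.997, -0.08, -0.002, -0.001]
contact_force: [-0.4, 0.4, 0.5]
opening: -0.001
finger_force: 0.0
time: 11.05
eef_pos: [0.588, -0.1308, 0.2017]
tcp_rot: [0.997, -0.08, 0.002, 0.0]
contact_force: [1.6, -1.0, 2.0]
opening: 0.006
finger_force: 0.8
[0.0797 0.0372 0.2017]
```

```bash
python3 -m crank '[[-1.1,0,0,0,0,0],[-2.1,0,0,0,0,0],[-3.7,0,-0.3,0,0,0],[-4.7,0,-0.2,0,0,0],[-5.6,0,0.1,0,0,0],[-6.5,0,0.4,0,0,0],[-7.3,0,0.9,0,0,0],[-8.1,0,1.4,0,0,0],[-8.8,0,2.1,0,0,0]]'
python3 - <<'E'
from h import *
print(Mf(ctrl.get_state()['eef_pos']))
b,d=ctrl.read_camera("scene");cv2.imwrite("pics/cov.png",cv2.resize(b[150:330,90:300],None,fx=3,fy=3))
E
```

```text
time: 11.95
eef_pos: [0.5006, -0.1166, 0.179]
tcp_rot: [0.997, -0.08, -0.0, 0.0]
contact_force: [0.9, 0.0, 1.8]
opening: 0.004
finger_force: 0.6
[-0.0088  0.0373  0.179 ]
```

View pics/cov.png

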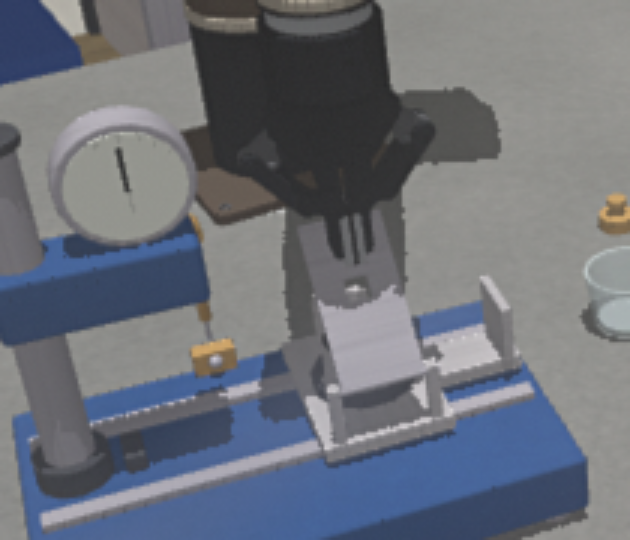

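The cover is following: about 45° down, with the fingertips on it at crop (352,255), past the needle hole. Continuing the arc.

```bash
python3 -m crank '[[-0.6,0,0.6,0,0,0],[-1.2,0,1.2,0,0,0],[-1.7,0,2.0,0,0,0],[-2.1,0,2.8,0,0,0],[-2.6,0,3.7,0,0,0],[-3.1,0,4.6,0,0,0],[-3.6,0,5.2,0,0,0],[-4,0,5.5,0,0,0],[-4,0,5.5,0,0,0]]'
python3 -m crank '[[0,0,0.2,0,0,0],[0,0,0.4,0,0,0],[0,0,0.6,0,0,0],[0,0,0.6,0,0,0]]'
python3 -c "
from h import *
print(Mf(ctrl.get_state()['eef_pos']))"
```

```text
time: 12.9
eef_pos: [0.4624, -0.1105, 0.125]
tcp_rot: [0.997, -0.08, 0.001, 0.0]
contact_force: [1.3, -0.7, 2.3]
opening: -0.003
finger_force: 1.2
time: 13.3
eef_pos: [0.4606, -0.1098, 0.1173]
tcp_rot: [0.997, -0.08, -0.002, -0.0]
contact_force: [0.4, 0.3, 0.3]
opening: 0.001
finger_force: 0.0
[-0.0494  0.0376  0.1173]
```

```bash
python3 -m crank '[[-0.5,0,0.1,0,0,0],[-0.5,0,0.3,0,0,0],[-0.5,0,0.4,0,0,0],[-0.5,0,0.4,0,0,0]]'
python3 -c "
from h import *
print(Mf(ctrl.get_state()['eef_pos']))"
```

```text
time: 13.7
eef_pos: [0.4555, -0.109, 0.1154]
tcp_rot: [0.997, -0.08, -0.002, -0.001]
contact_force: [-6.2, 1.6, 10.5]
opening: 0.004
finger_force: 5.5
[-0.0546  0.0375  0.1154]
```

```bash
python3 -m crank '[[0,0,-2,0,0,0],[0,0,-5,0,0,0],[0.5,-3,-7,0,0,0],[1.5,-7,-7,0,0,0],[2.5,-11,-7,0,0,0],[3.5,-15.3,-6,0,0,0],[3.5,-15.3,-2,0,0,0],[3.5,-15.3,1,0,0,0],[3.5,-15.3,1,0,0,0]]'
python3 - <<'E'
from h import *
print(Mf(ctrl.get_state()['eef_pos']))
b,d=ctrl.read_camera("scene");M=Mf(cloud("scene",d))
q=M[(M[...,0]<.035)&(M[...,0]>-.06)&(abs(M[...,1]-.036)<.025)&(M[...,2]>.09)&(M[...,2]<.2)]; print("cover z by x",np.polyfit(q[:,0],q[:,2],1),np.median(q[:,2]))
cv2.imwrite("pics/shut.png",cv2.resize(b[150:330,90:330],None,fx=3,fy=3))
E
```

```text
time: 14.6
eef_pos: [0.5114, 0.037, 0.099]
tcp_rot: [0.997, -0.08, -0.006, -0.0]
contact_force: [-0.9, -1.0, 0.0]
opening: -0.002
finger_force: 0.0
[-0.0227  0.1906  0.099 ]
cover z by x [0.0073 0.1148] 0.11487670105218128
```

View pics/shut.png

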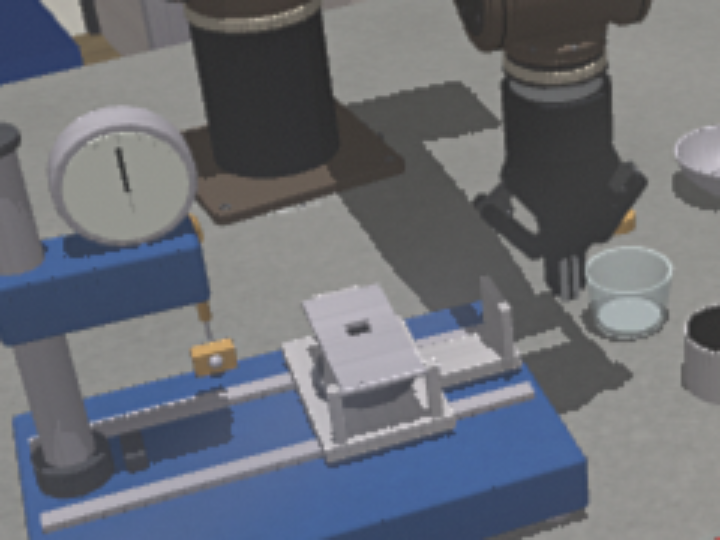

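Cover lies flat: the z fit is level at about 0.115, and it shows at crop (365,330). The fingers stand outside the push plate, which is at (500,325). Pushing now.

```bash
python3 -m crank '[[0.2,1,-0.3,0,0,0],[0.2,2,-0.4,0,0,0],[0.2,3,-0.4,0,0,0],[0.2,4,-0.4,0,0,0],[0.2,5,-0.4,0,0,0],[0.2,6,-0.4,0,0,0],[0.2,7,-0.4,0,0,0],[0.2,8,-0.4,0,0,0],[0.2,9,-0.4,0,0,0],[0.2,10,-0.4,0,0,0]]'
python3 -m crank '[[0,0.5,0,0,0,0],[0,1,0,0,0,0],[0,1.3,0,0,0,0],[0,1.6,0,0,0,0],[0,1.6,0,0,0,0]]'
python3 -c "
from h import *
print(Mf(ctrl.get_state()['eef_pos']))"
```

```text
time: 15.65
eef_pos: [0.5018, -0.0638, 0.1083]
tcp_rot: [0.997, -0.08, 0.0, -0.0]
contact_force: [1.2, 1.8, 2.9]
opening: -0.002
finger_force: 1.6
time: 16.15
eef_pos: [0.4986, -0.079, 0.1078]
tcp_rot: [0.997, -0.08, -0.001, 0.0]
contact_force: [0.1, -0.5, -0.5]
opening: -0.001
finger_force: 0.0
[-0.0168  0.074   0.1078]
```

```bash
python3 -m crank '[[0,0.3,0,0,0,0],[0,0.6,0,0,0,0],[0,0.6,0,0,0,0]]'
python3 -m crank '[[0,0.3,0,0,0,0],[0,0.6,0,0,0,0],[0,0.6,0,0,0,0]]'
python3 - <<'E'
from h import *
print(Mf(ctrl.get_state()['eef_pos']))
b,d=ctrl.read_camera("scene");M=Mf(cloud("scene",d))
q=M[(M[...,0]<.03)&(M[...,0]>-.06)&(M[...,2]>.112)&(M[...,2]<.119)&(M[...,1]<.02)&(M[...,1]>-.11)]; print(len(q),np.percentile(q[:,1],[2,50,98]))
E
```

```text
time: 16.45
eef_pos: [0.4977, -0.0846, 0.1078]
tcp_rot: [0.997, -0.08, -0.001, -0.0]
contact_force: [-0.5, 1.5, -1.1]
opening: -0.0
finger_force: 0.6
time: 16.75
eef_pos: [0.4969, -0.0905, 0.1079]
tcp_rot: [0.997, -0.08, -0.001, -0.0]
contact_force: [-0.4, 1.9, -0.1]
opening: -0.001
finger_force: 0.6
[-0.0167  0.0625  0.1079]
709 [-0.0816 -0.0549 -0.0277]
```

```bash
python3 -m crank '[[0,0.2,0,0,0,0],[0,0.4,0,0,0,0],[0,0.4,0,0,0,0]]'
python3 -m crank '[[0,0.2,0,0,0,0],[0,0.4,0,0,0,0],[0,0.4,0,0,0,0]]'
python3 -m crank '[[0,0.2,0,0,0,0],[0,0.4,0,0,0,0],[0,0.4,0,0,0,0]]'
python3 - <<'E'
from h import *
print(Mf(ctrl.get_state()['eef_pos']))
b,d=ctrl.read_camera("scene");M=Mf(cloud("scene",d))
q=M[(M[...,0]<.03)&(M[...,0]>-.06)&(M[...,2]>.112)&(M[...,2]<.119)&(M[...,1]<.02)&(M[...,1]>-.11)]; print(len(q),np.percentile(q[:,1],[2,50,98]))
E
```

```text
time: 17.1
eef_pos: [0.497, -0.0955, 0.1086]
tcp_rot: [0.997, -0.08, 0.0, 0.001]
contact_force: [-0.4, 0.2, 0.2]
opening: -0.003
finger_force: 0.0
time: 17.4
eef_pos: [0.4965, -0.0977, 0.1086]
tcp_rot: [0.997, -0.081, 0.001, -0.001]
contact_force: [1.2, 5.0, 0.2]
opening: -0.0
finger_force: 2.5
time: 17.7
eef_pos: [0.4964, -0.0982, 0.1086]
tcp_rot: [0.997, -0.082, 0.001, -0.005]
contact_force: [4.3, 14.6, 2.8]
opening: -0.005
finger_force: 8.0
[-0.0159  0.0548  0.1086]
705 [-0.0882 -0.0621 -0.0344]
```

Carriage home: the cover centre is at y ≈ -0.060 and there's a firm 15 N end stop. Backing off to the button.

```bash
python3 -m crank '[[0,-1,0,0,0,0],[0,-3,0,0,0,0],[0,-5,-2,0,0,0],[0,-7,-6,0,0,0],[0,-11,-9,0,0,0],[0,-15,-9,0,0,0],[0,-19,-9,0,0,0],[0,-23,-9,0,0,0],[0,-27,-9,0,0,0],[0,-31,-9,0,0,0]]'
python3 - <<'E'
from h import *
print(rel([.499,.346,.10]))
b,d=ctrl.read_camera("scene");M=Mf(cloud("scene",d))
q=M[(M[...,0]<.03)&(M[...,0]>-.06)&(M[...,2]>.112)&(M[...,2]<.119)&(M[...,1]<.02)&(M[...,1]>-.11)]; print(len(q),np.percentile(q[:,1],[2,50,98]))
E
```

```text
time: 18.75
eef_pos: [0.5452, 0.2047, 0.1985]
tcp_rot: [0.997, -0.08, 0.001, 0.001]
contact_force: [0.0, 0.2, 0.1]
opening: -0.001
finger_force: 0.0
(array([ -6.82, -13.22,   9.82]), array([ 0.001, -0.001,  0.   ]))
715 [-0.0884 -0.0616 -0.0341]
```

```bash
python3 -m crank '[[-2,-4,0,0,0,0],[-4,-8,0,0,0,0],[-6,-12,1,0,0,0],[-6.8,-13.2,4,0,0,0],[-6.8,-13.2,8,0,0,0],[-6.8,-13.2,9.2,0,0,0],[-6.8,-13.2,9.2,0,0,0]]'
python3 - <<'E'
from h import *
for n in("top","scene"):
    D=np.load(n+"0.npz");P=cloud(n,D["d"]);g=D["b"].max(-1)
    m=(np.hypot(P[...,0]-.499,P[...,1]-.346)<.022)&(P[...,2]>.055)
    k=m&(g<45); print(n,m.sum(),k.sum(),P[k].mean(0),np.percentile(P[k],[5,95],axis=0), "white",P[m&(g>120)].mean(0),(m&(g>120)).sum())
print(ctrl.get_state()["eef_pos"])
b,d=ctrl.read_camera("scene"); u=proj("scene",[.499,.346,.08])[0].astype(int)
for q,c in((ctrl.get_state()["eef_pos"],(0,0,255)),([.499,.346,.068],(0,255,0))):
    w=proj("scene",q)[0]; cv2.drawMarker(b,tuple(int(round(t)) for t in w),c,cv2.MARKER_CROSS,5,1)
cv2.imwrite("pics/btn.png",cv2.resize(b[u[1]-60:u[1]+60,u[0]-70:u[0]+90],None,fx=4,fy=4,interpolation=2))
E
```

```text
time: 19.5
eef_pos: [0.4973, 0.3435, 0.1036]
tcp_rot: [0.997, -0.08, -0.002, 0.002]
contact_force: [-0.0, 0.6, -0.7]
opening: 0.0
finger_force: 0.0
top 308 129 [0.4964 0.3454 0.0684] [[0.4853 0.3341 0.065 ]
 [0.5073 0.3565 0.0722]] white [0.4999 0.3441 0.0601] 132<stdin>:5: RuntimeWarning: Mean of empty slice.
  ret = um.true_divide(
Traceback (most recent call last):
IndexError: index -1 is out of bounds for axis 0 with size 0
```

```bash
python3 -m crank '[[0.1,0,1,0,0,0],[0.1,0,2,0,0,0],[0.1,0,2.9,0,0,0],[0.1,0,3.2,0,0,0],[0.1,0,3.2,0,0,0]]'
python3 -m crank '[[0,0,0.2,0,0,0],[0,0,0.4,0,0,0],[0,0,0.4,0,0,0]]'
```

```text
time: 20.0
eef_pos: [0.4995, 0.3442, 0.0737]
tcp_rot: [0.997, -0.08, -0.0, 0.0]
contact_force: [-0.3, 1.6, 0.7]
opening: 0.003
finger_force: 0.0
time: 20.3
eef_pos: [0.4998, 0.3445, 0.0703]
tcp_rot: [0.997, -0.08, -0.0, 0.0]
contact_force: [-0.2, 0.6, 0.2]
opening: 0.002
finger_force: 0.0
```

```bash
python3 -m crank '[[0,0,0.2,0,0,0],[0,0,0.4,0,0,0],[0,0,0.4,0,0,0]]'
```

```text
time: 20.6
eef_pos: [0.5, 0.3447, 0.0666]
tcp_rot: [0.997, -0.08, 0.0, -0.0]
contact_force: [-0.4, 0.0, 2.6]
opening: -0.004
finger_force: 1.1
```

```bash
python3 -m crank '[[0,0,0.2,0,0,0],[0,0,0.3,0,0,0],[0,0,0.3,0,0,0]]'
python3 -m crank '[[0,0,0.1,0,0,0],[0,0,0.2,0,0,0],[0,0,0.2,0,0,0]]'
python3 -m crank '[[0,0,0.1,0,0,0],[0,0,0.2,0,0,0],[0,0,0.2,0,0,0]]'
```

```text
time: 20.9
eef_pos: [0.5001, 0.3447, 0.0637]
tcp_rot: [0.997, -0.08, 0.0, -0.0]
contact_force: [-0.8, -0.4, 3.7]
opening: 0.005
finger_force: 1.9
time: 21.2
eef_pos: [0.5001, 0.3447, 0.0621]
tcp_rot: [0.997, -0.08, 0.0, -0.0]
contact_force: [-0.6, -0.7, 6.5]
opening: -0.002
finger_force: 3.2
time: 21.5
eef_pos: [0.5002, 0.3448, 0.0619]
tcp_rot: [0.997, -0.08, -0.0, 0.0]
contact_force: [-4.8, -1.9, 13.8]
opening: 0.001
finger_force: 7.2
```

Bottomed after about 6 mm with 14 N. Releasing and making a last check.

```bash
python3 -m crank '[[0,0,-0.5,0,0,0],[0,0,-2,0,0,0],[0,0,-6,0,0,0],[0,0,-10,0,0,0],[0,0,-14,0,0,0],[0,0,-14,0,0,0],[0,0,-14,0,0,0],[0,0,-14,0,0,0]]'
python3 - <<'E'
from h import *
b,d=ctrl.read_camera("scene");P=cloud("scene",d);M=Mf(P)
q=M[(M[...,0]<.03)&(M[...,0]>-.06)&(M[...,2]>.112)&(M[...,2]<.119)&(M[...,1]<.02)&(M[...,1]>-.11)]; print(len(q),np.percentile(q[:,1],[2,50,98]),np.polyfit(q[:,0],q[:,2],1))
m=(np.hypot(P[...,0]-.501,P[...,1]-.3445)<.01)&(P[...,2]<.09); print("button z",np.median(P[m][:,2]))
cv2.imwrite("pics/end.png",b)
E
```

```text
time: 22.3
eef_pos: [0.4987, 0.344, 0.1974]
tcp_rot: [0.997, -0.08, -0.001, 0.001]
contact_force: [0.5, 0.0, -0.7]
opening: 0.001
finger_force: 0.0
713 [-0.0883 -0.0613 -0.0343] [0.0014 0.1149]
button z 0.06702794756784591
```

View pics/end.png

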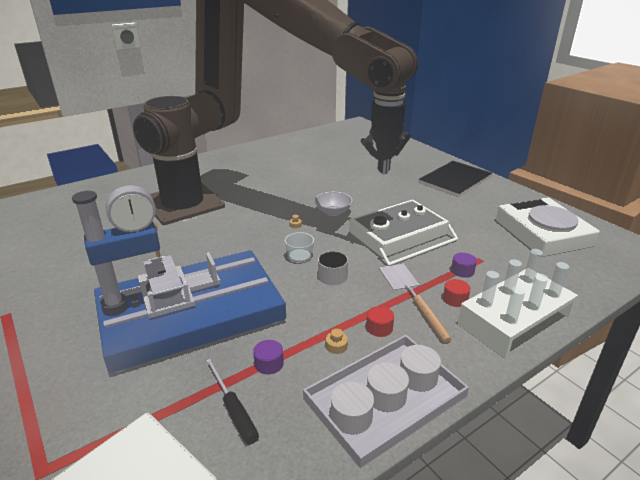

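The carriage is home under the needle with the cover flat at (163,278). The start button is back up at (380,222), and nothing else has moved.

```bash
python3 -c "
from plant import ctrl
print(ctrl.sign_off())"
```

```text
the job is handed in; nothing more can be done
None
```

I seated the small tin flat in the nest, snapped the cover shut, pushed the carriage home under the needle, then pressed and released the start button, and handed the job in at about 22 s.

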